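# Hang the sample chamber's lift-off door and shut it

## Robot

A 6-joint arm with a two-finger parallel gripper is mounted at the origin on the work surface; the furniture and walls round the work are solid. World frame = base frame: x ahead of the robot, y to its left, z up, the work surface at z = 0. Lengths are in m, angles in rad, forces in N, time in s.
With the tool pointing down it reaches from about 0.35 to 0.975 m from the base axis. Payload 17.4 kg.
Tool frame: the origin (TCP) lies at the very end of the fingers, on their centre line; the grasp point (between the pads) lies manip.tcp_to_grasp behind it (manip.tcp_to_grasp is the distance from the TCP to the grasp point, in m); z points along the fingers, y is the line along which they close (so a half turn about z gives the same grasp; the last joint's range is limited). The gripper opens to 85 mm and grips with 20 to 120 N. Pads are 22 mm wide; open, the fingers measure 114 mm over their backs; the gripper's body (76 mm by 85 mm) begins 54 mm behind the grasp point. The pads swing forward as they close: fully open they stand 13 mm farther back than shut.
Start: joints at [1.107, 0.116, 1.442, -0, 1.584, -0.038], TCP at [0.279, 0.615, 0.231] pointing down, gripper open.
Joint ranges: [-2.83, 2.83], [-0.83, 2.19], [0.07, 2.5], [-1.14, 4.28], [0.01, 3], [-2.97, 2.97]. Speed limits (rad/s): [1.89, 1.89, 2.22, 3.14, 3.14, 3.14].

## Interface

Orientations are given as a unit quaternion [x, y, z, w].
In Python, from cell import manip gives the robot as it stands.
- The arm moves only by the tool drive_tool, never from a script. Its argument "motion" is a list of rows, each an object with "offset": the shift along the tool's x, y, z in cm, a list of three; "spin": the turn about the tool's z in degrees. A call has 1 to 8 rows; each row shifts and turns the commanded pose from where the row before left it, along the tool's axes as they then stand; what a row does not reach is not made up. A row lasts 1/8 s, in which the tool goes at most 62.5 mm and 10.7 degrees, less where a joint would pass 70% of its speed; a pose out of reach is approached as far as the arm can. A call with a gripper value outside its range is refused whole. "gripper" is the opening, from 0 (shut) to 1 (fully open), set as the call begins (left out, the last holds). The fingers move at their own pace and stop on an object; "grip_force" is the grip in N (left out, the last holds). Time passes only in rows, so rows that do not move let the fingers close. It gives the time, the measured TCP pose, the force, the opening and the grip force at its end, in the units of the state.
- manip.observe(): the state, without advancing time (a new reading comes with each control period).
- manip.grab_frame(name): name is "side" or "top" or "wrist"; returns (picture, depth): 384x512x3 uint8, red, green, blue; 384x512 float32, m along the optical axis (not along the pixel's ray), 0 where there is no reading.
- manip.camera_model(name): a dict with "fx", "fy", "cx", "cy" (pixels), "pose" (4x4, takes a point from camera to world coordinates). Camera axes: x right, y down, z forward; pixel columns grow to the right and rows downward; lengths in m; the calibration is good to about 2 mm. The wrist camera is an equidistant fisheye: a pixel r from the principal point sees the ray r / f radians off the axis. A picture is of the moment at which its call begins: read the wrist's pose just before it. camera_model takes no time and is no camera call; for the wrist camera it gives the pose at the moment of the call.
- manip.job_done(): hands the job in; it is judged then, once.
The state is a dict: "time": time; "q": joint angles; "joint_vel": joint speeds; "joint_efforts": joint torques, N m; "position": TCP position; "eef_rot": TCP orientation; "contact_force": force on the tool from outside, world axes, zero at the start; "ft_torque": the same for the moment, N m; "finger_gap": finger opening in m; "finger_force": force on a finger pad.
Only numpy, scipy, OpenCV 4.12 (cv2) and the standard library are available. Lean on these libraries where they do the work, as an engineer would, in place of code of your own. Each camera call takes 0.05 s, during which the arm holds its last target. There are 200 camera calls.

## Task

The door of the little sample chamber has been lifted off and stands in the rack. Hang it back: with the door well open (about square to the chamber's front), find the two hinge pins by feel, since the hinge rail is never exactly where the drawing has it, and lower both knuckles gently onto them until the door sits fully home. Then swing the door gently shut against its rubber strip and leave it hanging there, never pressing hard on the chamber or its hinge (keep under 45 N), and leave the other things alone.

Things in the scene. Friction and masses are not known exactly. Their poses are not given: they have to be found in the camera images.
- chamber: Small grey sample chamber fixed to the bench, 90 deep (x), 110 wide (y), 165 high, with a black cap 6 mm high on its roof. Origin: centre of its underside, z up. Its open front faces its own -x. On its +y side a steel hinge rail carries two equal upright lift-off hinge pins, one above the other on one vertical axis.
- hinge_nominal (a point): Drawing position of the hinge axis at the top of the lower shoulder: chamber x -58, y +72, z +40 mm. The rail is bolted through slots: the real axis (both pins together, upright, heights exact) stands up to 6 mm either side of this in the chamber's x and in its y, new each time; find it by feel or sight. The rail is clamped: it gives less than 0.5 mm.
- hinge_nominal_top (a point): The same at the top of the upper shoulder, 80 mm higher. Each pin is 8 mm thick, 19 mm tall (16 straight, then a cone down to 6 mm), and rises from a steel shoulder 18 mm across, 12 high. Arms 12 mm wide lead from the shoulders back (+x) to the upright rail, which begins 26 mm behind the axis. Ahead (-x) and outward (+y) of the pins all is free.
- buffer (a point): Middle of the outer face of the upright rubber strip (8 wide, 130 high, 8 thick) along the -y edge of the chamber's front face; the shut door's inner face comes to rest on it.
- door: The chamber's loose aluminium door, 0.18 to 0.35 kg, standing upright in the rack. Panel 10 thick (x), 116 wide (y), 150 high (z). Origin: middle of the panel's lower edge, z up. The outer face, with a dark window and a black pull knob (to 21 mm from mid plane, at y -46, z 75), is -x. Opened by an angle, its yaw = chamber yaw minus that angle (clockwise from above); it swings freely.
- door_pivot (a point): On the knuckle axis at the foot of the lower knuckle: door x 0, y +72, z 28 mm. Two steel knuckles, tubes 18 mm outside, bore 10.4 mm, 20 mm tall, open at both ends, their feet 28 and 108 mm above the lower edge. Fully home, each foot rests on its shoulder; the lower edge is then 12 mm above the bench. Shut, the door is parallel to the chamber's front within 0.08 rad.
- door_top (a point): Middle of the panel's bare upper edge (door x 0, y 0, z 150 mm), free to be gripped from above across its 10 mm thickness; 158 mm above the bench in the rack, 162 mm when home on the pins.
- door_edge (a point): Middle of the door's free upright edge (door x 0, y -58, z 75 mm). When the door is let go its loose knuckles let this edge droop by about 4 mm; the contact force between door and chamber, summed over both pins and all contacts, is then some 5 to 10 N at rest, which is normal.
- rack: Fixed grey plastic rack, 70 x 70 x 34 mm, origin centre of underside; a slot along its y, 13 mm wide, floor 8 mm above the bench, open at both ends, holds the door upright; its axes are parallel to the door's.
- hex_driver: Bystander, to be left where it is: yellow-handled hex driver lying flat, 28 x 159 x 28 mm; origin centre of underside.
- beaker: Bystander, to be left where it is: glass beaker, 69 across, 86 high mm; origin centre of underside.
- petri_dish: Bystander, to be left where it is: low clear dish, 64 across, 14 high mm; origin centre of underside.
- amber_bottle: Bystander, to be left where it is: amber bottle with black cap, 61 across, 115 high mm; origin centre of underside.
- spray_bottle: Bystander, to be left where it is: white wash bottle with bent spout, 62 x 78 x 193 mm; origin centre of underside.
- screw_tray: Bystander, to be left where it is: small blue tray of screws, 90 x 120 x 18 mm; origin centre of underside.
- sensor_head: Bystander, to be left where it is: flat disc sensor head with a short stub, 50 x 63 x 16 mm; origin centre of underside.

How it is judged:
By the outcome, as a careful person would: the job done as asked, in the order asked, and still so for the second after the job is handed in, with the robot touching nothing.
It also fails if it takes over 67 s, if anything falls off the work surface, if the arm or the gripper's body presses on something with over 40 N, if the wrist force passes 120 N, or if a joint passes its speed limit or range.

## Working session

There is one attempt and no reset: what is moved stays moved. The work goes in short steps, Python scripts to look and compute and a tool call to move; the robot and the scene stay as the last step left them, time stands still between calls to the robot, and variables do not carry over. Pictures are saved under pics/ and viewed, at most 10 in all, crops included, and the job is handed in when it is done.

Besides the shell and the picture viewer there is one more tool, called after "Emit:" as name(argument=value, ...) on one line, values as JSON. drive_tool: Moves the arm, as the interface text tells. Its arguments: {"type":"object","properties":{"motion":{"type":"array","items":{"type":"object","properties":{"offset":{"type":"array","items":{"type":"number"}},"spin":{"type":"number"}}}},"gripper":{"type":"number"},"grip_force":{"type":"number"}},"required":["motion"]}

```bash
mkdir -p pics; ls
python3 - <<'E'
from cell import manip
import cv2,numpy as np
print(manip.observe(),manip.tcp_to_grasp)
for n in("side","top"):
    p,d=manip.grab_frame(n);cv2.imwrite(f"pics/{n}0.png",p[:,:,::-1]);np.savez(f"pics/{n}0.npz",p=p,d=d,**{k:np.array(v) for k,v in manip.camera_model(n).items() if k in("fx","fy","cx","cy","pose")})
    m=manip.camera_model(n);print(n,m)
E
```

```text
pics
{'time': 0.0, 'q': array([ 1.10721250e+00,  1.16508317e-01,  1.44225961e+00,  2.03272562e-05,
        1.58400622e+00, -3.77657711e-02]), 'joint_vel': array([0.00061831, 0.00110674, 0.00023645, 0.00012388, 0.00111557,
       0.00031602]), 'joint_efforts': array([-1.27287167e-03, -7.31961250e+01, -6.32484984e+01, -7.83629912e-05,
        6.04343688e-03, -4.33878631e-05]), 'position': array([0.27871706, 0.6145632 , 0.23055062]), 'eef_rot': array([ 2.11303969e-01,  9.77420218e-01, -5.69762157e-04, -1.56384479e-04]), 'contact_force': array([-0.81281513,  1.06000049,  0.27802696]), 'ft_torque': array([ 0.02506674, -0.05286481, -0.02867066]), 'finger_force': 0.0, 'finger_gap': 0.08540436375449405} 0.0187
side {'fx': 484.737280365843, 'fy': 484.737280365843, 'cx': 252.24922286154012, 'cy': 190.09227929015688, 'pose': array([[ 0.91449923, -0.24682268,  0.32057717,  0.06744467],
       [-0.40431156, -0.58678527,  0.70158051, -0.98934816],
       [ 0.01494398, -0.77120789, -0.63640794,  1.03644063],
       [ 0.        ,  0.        ,  0.        ,  1.        ]])}
top {'fx': 499.19947881459836, 'fy': 499.19947881459836, 'cx': 250.96035259487454, 'cy': 199.78535786685822, 'pose': array([[-0.02348297, -0.99722898,  0.07058971,  0.40092959],
       [-0.99971101,  0.02306088, -0.00678852,  0.01024098],
       [ 0.00514185, -0.07072872, -0.99748234,  1.68976068],
       [ 0.        ,  0.        ,  0.        ,  1.        ]])}
```

View pics/side0.png

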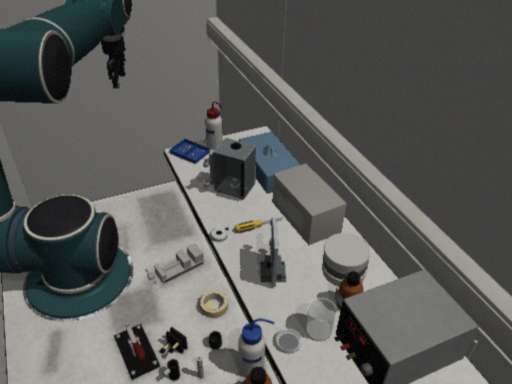

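View pics/top0.png

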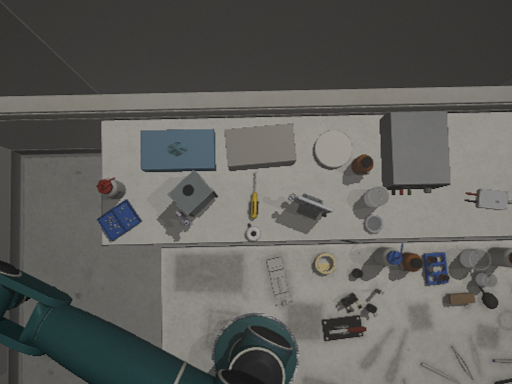

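The side view shows the chamber at (233,168) and the door in the rack at (273,250). The top view shows the chamber at (192,195), hinge at about (183,220), and the door at (308,205). Next I'll measure from depth and enlarge the crops.

```bash
cat > h.py <<'E'
import numpy as np,cv2
def load(f):
    z=np.load(f);return z
def cloud(z):
    d=z["d"];v,u=np.mgrid[:384,:512]
    P=np.stack([(u-z["cx"])/z["fx"]*d,(v-z["cy"])/z["fy"]*d,d],-1)
    return P@z["pose"][:3,:3].T+z["pose"][:3,3]
E
python3 - <<'E'
from h import *
t=load("pics/top0.npz");s=load("pics/side0.npz")
for n,z,bd,bc in(("top",t,(270,170,350,240),(150,160,235,245)),("side",s,(245,200,300,300),(190,130,270,210))):
    W=cloud(z)
    for nm,b,h in(("door",bd,(.150,.165)),("cham",bc,(.160,.1685)),("cap",bc,(.169,.176))):
        x0,y0,x1,y1=b;w=W[y0:y1,x0:x1];m=(w[...,2]>h[0])&(w[...,2]<h[1])
        p=w[m];
        if len(p)<5: print(n,nm,len(p));continue
        r=cv2.minAreaRect((p[:,:2]*1000).astype(np.float32));print(n,nm,len(p),r,p.mean(0)*1000,p[:,2].std()*1000)
T=cv2.resize(t["p"][160:250,145:345],None,fx=4,fy=4,interpolation=cv2.INTER_CUBIC)
S=cv2.resize(s["p"][130:290,185:315],None,fx=4,fy=4,interpolation=cv2.INTER_CUBIC)[:,:,:]
cv2.imwrite("pics/topc.png",T[:,:,::-1])
cv2.imwrite("pics/sidec.png",cv2.resize(S,None,fx=.9,fy=.9)[:,:,::-1])
E
```

```text
top door 125 ((494.904052734375, -195.73524475097656), (114.79547882080078, 11.02177906036377), 67.2255859375) [ 494.72495169 -195.5435764   158.36899108] 3.2513206741990874
top cham 753 ((537.047119140625, 186.65060424804688), (90.70654296875, 110.87976837158203), 42.4671745300293) [536.81220673 185.51992806 164.68227045] 2.1972817081171234
top cap 203 ((536.7988891601562, 186.28709411621094), (88.6432876586914, 106.95428466796875), 42.382240295410156) [538.04064395 187.46633077 171.11692348] 1.6789074733086178
side door 131 ((496.6666259765625, -197.29498291015625), (118.55644989013672, 10.047927856445312), 67.09977722167969) [ 494.82836658 -201.25096233  155.69742416] 1.8778411399066708
side cham 485 ((538.7974243164062, 182.7794647216797), (96.9299087524414, 113.02371978759766), 42.74055099487305) [537.66143242 180.46979704 162.96831959] 1.9059772473424896
side cap 13 ((546.260009765625, 187.54129028320312), (22.85410499572754, 30.96319580078125), 43.30799102783203) [545.24638063 188.08629978 170.09708579] 0.9586685610484206
```

View pics/topc.png

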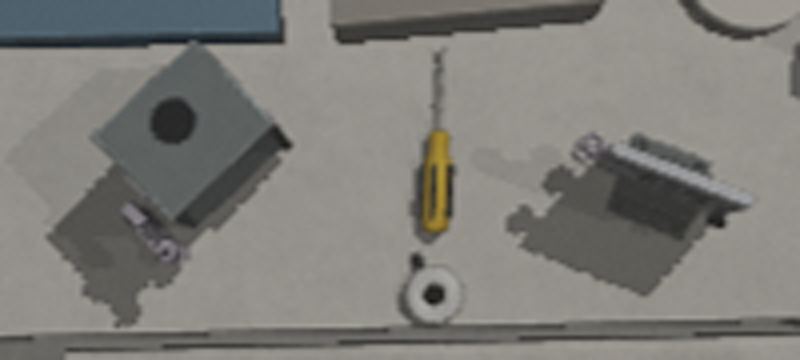

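View pics/sidec.png

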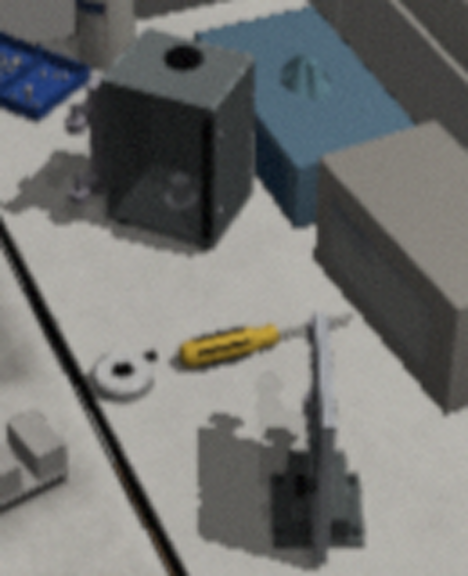

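The crops show the chamber front facing lower-right, with its buffer at crop (285,140) and hinge pin and arm at (165,248). The door's knuckles are at (587,150) and its knob at (715,220). That gives chamber yaw ≈ 42.4° and door yaw ≈ -22.8°. I'll set up a planner next, then fly over the hinge for a wrist look.

```bash
cat >> h.py <<'E'
def toolyaw(q):  # yaw of tool y axis, deg
    from scipy.spatial.transform import Rotation as R
    y=R.from_quat(q).as_matrix()[:,1];return np.degrees(np.arctan2(y[1],y[0]))
def rows(p0,yaw0,p1,yaw1,n):
    """straight path in n rows (mm); tool z down, y at yaw, x = y turned +90deg... printed in cm/deg"""
    p0,p1=np.array(p0,float),np.array(p1,float);dy=(yaw1-yaw0+180)%360-180
    for i in range(n):
        a=np.radians(yaw0+dy*i/n);d=(p1-p0)/n/10
        y=np.array([np.cos(a),np.sin(a)]);x=np.array([-y[1],y[0]])
        print([round(float(d[:2]@x),2),round(float(d[:2]@y),2),round(float(-d[2]),2)],round(-dy/n,1))
E
python3 - <<'E'
from h import *
from cell import manip
s=manip.observe();m=manip.camera_model("wrist")
from scipy.spatial.transform import Rotation as R
r=R.from_quat(s["eef_rot"]).as_matrix();print(r,r.T@(m["pose"][:3,3]-s["position"]),r.T@m["pose"][:3,:3],m["fx"],m["cx"],m["cy"])
rows(s["position"]*1e3,toolyaw(s["eef_rot"]),[455,225,240],-22.8+64.4,8)
E
```

```text
[[-9.10697535e-01  4.13073586e-01 -4.60579698e-04]
 [ 4.13073843e-01  9.10697013e-01 -9.75221688e-04]
 [ 1.66102346e-05 -1.07838541e-03 -9.99999418e-01]] [ 0.08347688 -0.00049125 -0.14291923] [[-4.72975722e-04 -9.45599890e-01 -3.25331559e-01]
 [ 9.99999881e-01 -4.85062105e-04 -4.39582094e-05]
 [-1.16239133e-04 -3.25331541e-01  9.45600008e-01]] 297.3186396354542 256.6787225657975 194.05496235642426
[-4.02, -3.52, -0.12] 3.0
[-4.2, -3.31, -0.12] 3.0
[-4.36, -3.09, -0.12] 3.0
[-4.52, -2.85, -0.12] 3.0
[-4.66, -2.61, -0.12] 3.0
[-4.79, -2.36, -0.12] 3.0
[-4.91, -2.11, -0.12] 3.0
[-5.01, -1.85, -0.12] 3.0
```

Run:
```python
from h import *
from cell import manip
s=manip.observe()
rows(s["position"]*1e3,toolyaw(s["eef_rot"]),[490,150,225],40,8)
```

```text
[-4.8, -4.2, 0.07] 3.2
[-5.03, -3.92, 0.07] 3.2
[-5.24, -3.64, 0.07] 3.2
[-5.44, -3.34, 0.07] 3.2
[-5.61, -3.03, 0.07] 3.2
[-5.77, -2.71, 0.07] 3.2
[-5.92, -2.38, 0.07] 3.2
[-6.04, -2.05, 0.07] 3.2
```

Emit:
drive_tool(motion=[{"offset": [-4.7, -4.1, 0.0], "spin": 3.2}, {"offset": [-4.9, -3.8, 0], "spin": 3.2}, {"offset": [-5.0, -3.5, 0], "spin": 3.2}, {"offset": [-5.2, -3.2, 0], "spin": 3.2}, {"offset": [-5.4, -2.9, 0], "spin": 3.2}, {"offset": [-5.5, -2.6, 0], "spin": 3.2}, {"offset": [-5.6, -2.3, 0], "spin": 3.2}, {"offset": [-5.7, -2.0, 0], "spin": 3.2}])

```text
time: 1.1
position: [0.4807, 0.1667, 0.2312]
eef_rot: [0.423, 0.906, 0.0, 0.0]
contact_force: [0.5, 1.0, 0.4]
finger_gap: 0.0854
finger_force: 0.0
```

```bash
cat >> h.py <<'E'
def wgrab(name):
    from cell import manip
    m=manip.camera_model("wrist");s=manip.observe()
    p,d=manip.grab_frame("wrist")
    np.savez(f"pics/{name}.npz",p=p,d=d,tcp=s["position"],q=s["eef_rot"],**{k:np.array(m[k]) for k in("fx","fy","cx","cy","pose")})
    cv2.imwrite(f"pics/{name}.png",p[:,:,::-1]);return np.load(f"pics/{name}.npz")
def proj(z,X):
    P=z["pose"];c=P[:3,:3].T@(np.array(X)-P[:3,3]);th=np.arctan2(np.hypot(c[0],c[1]),c[2]);u=c[:2]/np.hypot(c[0],c[1])
    return np.array([z["cx"]+z["fx"]*th*u[0],z["cy"]+z["fy"]*th*u[1]])
def onplane(z,uv,h):
    x=(uv[0]-z["cx"])/z["fx"];y=(uv[1]-z["cy"])/z["fy"];r=np.hypot(x,y)+1e-9
    d=z["pose"][:3,:3]@np.array([np.sin(r)*x/r,np.sin(r)*y/r,np.cos(r)]);o=z["pose"][:3,3]
    return o+d*(h-o[2])/d[2]
E
python3 - <<'E'
from h import *
z=wgrab("w1");print(z["tcp"],toolyaw(z["q"]))
u=proj(z,[.4456,.2006,.139]);print(u,proj(z,[.4456,.2006,.12]),proj(z,[.4456,.2006,.059]))
x,y=map(int,np.clip(u-[50,50],0,[411,283]))
c=cv2.resize(z["p"][y:y+100,x:x+100],(600,600),interpolation=cv2.INTER_CUBIC);cv2.imwrite("pics/w1c.png",c[:,:,::-1]);print(x,y)
E
```

```text
[0.48072806 0.1666968  0.2312146 ] 39.902892034936656
[250.40290422 139.18283096] [250.8626206  135.95863693] [251.97387403 128.19748257]
200 89
```

View pics/w1c.png

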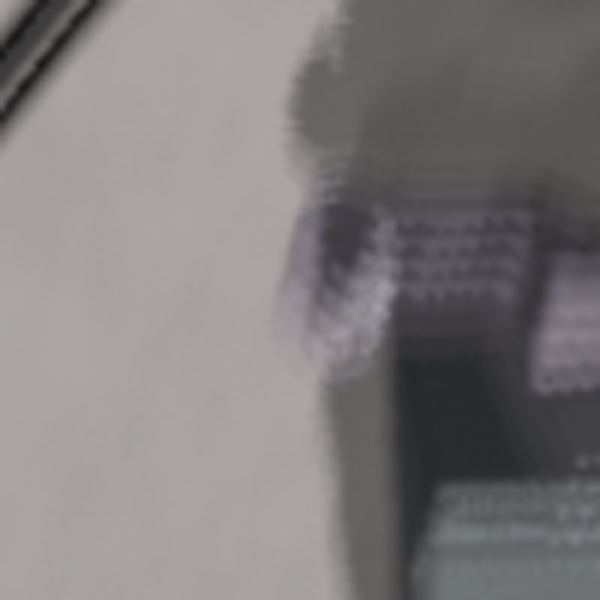

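The picture is blurred by leftover motion, with the pin at roughly crop (340,290), which is about pixel (256,137). I'll retake it now that the arm has settled.

Run:
```python
from h import *
z=wgrab("w2");print(z["tcp"],toolyaw(z["q"]))
u=proj(z,[.4456,.2006,.139]);print(u)
x,y=map(int,np.round(u-[30,25]))
c=cv2.resize(z["p"][y:y+50,x:x+60],None,fx=12,fy=12,interpolation=cv2.INTER_NEAREST);cv2.imwrite("pics/w2c.png",c[:,:,::-1]);print(x,y)
D=z["d"][y:y+50,x:x+60];
np.set_printoptions(linewidth=250);print((D[10:40:2,10:50:2]*1000).astype(int))
```

```text
[0.4827777  0.16151645 0.23108101] 39.545693348524146
[252.2959527  132.41848379]
222 107
[[361 360 361 361 362 363 361 361 361 362 323 246 244 245 246 246 244 246 247 246]
 [363 363 363 364 362 363 362 361 362 362 245 246 245 246 246 245 247 246 246 245]
 [364 362 363 364 364 363 363 363 363 363 246 247 247 242 237 241 247 247 247 246]
 [364 363 364 364 365 364 363 363 365 248 247 247 239 228 229 229 238 247 245 247]
 [365 365 364 365 365 364 365 364 364 247 247 246 231 247 248 246 230 247 248 248]
 [366 366 367 364 366 365 366 365 365 247 248 248 231 247 249 247 248 248 247 248]
 [367 367 366 367 365 368 365 367 367 367 249 250 232 250 248 247 232 250 249 249]
 [368 366 368 367 366 367 368 367 366 367 248 249 248 233 249 231 249 249 250 249]
 [368 368 366 368 369 369 368 367 369 368 370 368 250 251 250 251 250 369 355 354]
 [369 370 370 369 370 370 368 369 370 369 370 370 369 369 369 369 369 369 340 338]
 [370 371 370 370 370 370 370 370 370 370 370 370 370 370 371 371 370 371 328 324]
 [370 371 372 372 372 371 370 370 371 372 370 370 370 371 370 371 371 371 319 311]
 [372 372 373 372 372 372 371 371 372 372 372 372 372 371 372 371 372 372 323 298]
 [373 371 373 371 372 373 371 372 374 372 372 371 373 372 373 372 373 371 358 288]
 [375 372 373 375 373 373 374 373 373 374 374 373 375 373 374 374 373 374 360 279]]
```

View pics/w2c.png

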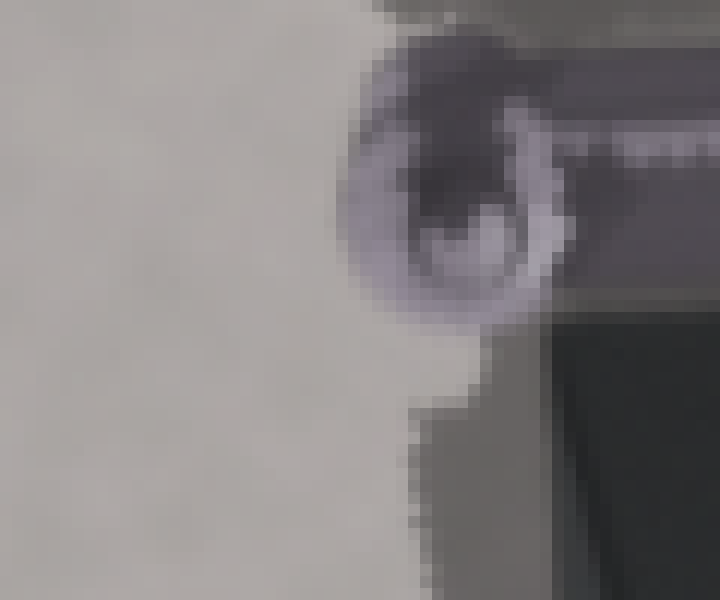

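The picture is sharp: the shoulder disc spans crop x 345–575, y 30–325, and the pin tip ring is centred at about crop (465,243), pixel (260.7,127.2). I'll fit it with the depth mask.

Run:
```python
from h import *
z=np.load("pics/w2.npz");d=z["d"][107:157,222:282]
m=((d>.222)&(d<.241)).astype(np.uint8);v,u=np.nonzero(m[:30,15:50]);u+=15+222;v+=107
(c,r)=cv2.minEnclosingCircle(np.c_[u,v].astype(np.float32));print(c,r,len(u),u.min(),u.max(),v.min(),v.max())
for h in(.136,.139):print(onplane(z,c,h)*1e3)
cy=np.array([-np.sin(np.radians(42.4)),np.cos(np.radians(42.4))]);cx=np.array([cy[1],-cy[0]])
e=onplane(z,c,.137)[:2]*1e3-[537,186.6];print("chamber xy",e@cx,e@cy)
rows(z["tcp"]*1e3,toolyaw(z["q"]),[501,-182,225],-22.8,8)
```

```text
(260.21429443359375, 126.35713958740234) 5.414553642272949 42 256 265 121 131
[447.55992625 208.09233453 136.        ]
[447.33261003 208.31823938 139.        ]
chamber xy -51.560345874338424 76.2874846629632
[-3.46, -2.56, 0.08] 7.8
[-3.77, -2.07, 0.08] 7.8
[-4.02, -1.54, 0.08] 7.8
[-4.19, -0.98, 0.08] 7.8
[-4.28, -0.4, 0.08] 7.8
[-4.3, 0.18, 0.08] 7.8
[-4.23, 0.77, 0.08] 7.8
[-4.09, 1.33, 0.08] 7.8
```

Emit:
drive_tool(motion=[{"offset": [-3.5, -2.6, 0], "spin": 7.8}, {"offset": [-3.8, -2.1, 0], "spin": 7.8}, {"offset": [-4.0, -1.5, 0], "spin": 7.8}, {"offset": [-4.2, -1.0, 0], "spin": 7.8}, {"offset": [-4.3, -0.4, 0], "spin": 7.8}, {"offset": [-4.3, 0.2, 0], "spin": 7.8}, {"offset": [-4.2, 0.8, 0], "spin": 7.8}, {"offset": [-4.1, 1.3, 0], "spin": 7.8}])

```text
time: 2.2
position: [0.5013, -0.1767, 0.2311]
eef_rot: [0.832, 0.555, -0.0, -0.0]
contact_force: [-0.5, -0.2, -0.4]
finger_gap: 0.086
finger_force: 0.0
```

Emit:
drive_tool(motion=[{"offset": [0, 0, 0]}, {"offset": [0, 0, 0]}, {"offset": [0, 0, 0]}])

```text
invalid input at $.motion[0]: expected keys offset, spin
```

Run:
```python
from h import *
z=wgrab("w3");print(z["tcp"],toolyaw(z["q"]))
print(proj(z,[.523,-.130,.136]),proj(z,[.495,-.1957,.158]))
cv2.imwrite("pics/w3c.png",cv2.resize(z["p"][100:384,150:370],None,fx=2.1,fy=2.1,interpolation=cv2.INTER_CUBIC)[:,:,::-1])
```

```text
[ 0.50131548 -0.17665215  0.23109682] -22.630308091121865
[258.71724847 135.35335649] [258.02593622 228.3515921 ]
```

View pics/w3c.png

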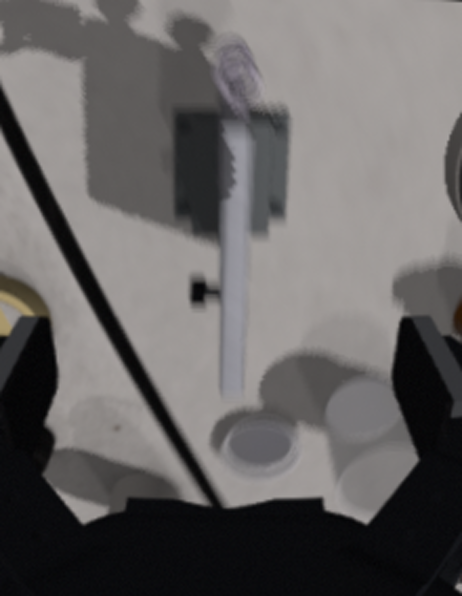

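The door's top edge runs from crop (237,120) to (232,395), the knuckle is at (238,75) and the fingers sit on both sides. There is some motion blur, so I'll measure again once settled.

Emit:
drive_tool(motion=[{"offset": [0, 0, 1], "spin": 0}, {"offset": [0, 0, 0], "spin": 0}, {"offset": [0, 0, 0], "spin": 0}])

```text
time: 2.62
position: [0.5014, -0.1747, 0.2213]
eef_rot: [0.83, 0.557, 0.0, -0.0]
contact_force: [0.3, -0.1, -0.0]
finger_gap: 0.0855
finger_force: 0.0
```

Run:
```python
from h import *
z=wgrab("w4");print(z["tcp"],toolyaw(z["q"]))
d=z["d"];v,u=np.mgrid[:384,:512];x=(u-z["cx"])/z["fx"];y=(v-z["cy"])/z["fy"];r=np.hypot(x,y)+1e-9
t=np.tan(np.minimum(r,1.4))
P=np.stack([t*x/r*d,t*y/r*d,d],-1)@z["pose"][:3,:3].T+z["pose"][:3,3]
roi=(u>235)&(u<290)&(v>90)&(v<300)
m=roi&(abs(P[...,2]-.158)<.006)&(P[...,1]<-.10)
p=P[m]*1e3;print("top z",np.median(p[:,2]),len(p),cv2.minAreaRect(p[:,:2].astype(np.float32)))
k=roi&(P[...,2]>.120)&(P[...,2]<.146)&(v<165);p=P[k]*1e3;print("kn",len(p),np.median(p[:,2]))
vv,uu=np.nonzero(k&(abs(P[...,2]-.136)<.005));print(uu.min(),uu.max(),vv.min(),vv.max())
(c,R)=cv2.minEnclosingCircle(np.c_[uu,vv].astype(np.float32));print(c,R,onplane(z,c,.136)*1e3)
print(proj(z,[.523,-.130,.136]))
```

```text
[ 0.50143126 -0.17466416  0.22129839] -22.28716605947549
top z 158.213143816271 1727 ((496.635498046875, -194.95045471191406), (115.59925079345703, 10.037099838256836), 67.1300277709961)
kn 467 135.79771815786623
250 273 126 164
(259.2701721191406, 145.41925048828125) 19.61028289794922 [ 520.69915858 -134.12511386  136.        ]
[260.00999275 139.46208039]
```

Run:
```python
from h import *
from cell import manip
s=manip.observe()
rows(s["position"]*1e3,toolyaw(s["eef_rot"]),[502.4,-181.2,122],-22.87,4)
```

```text
[-0.14, 0.08, 2.49] 0.1
[-0.14, 0.08, 2.49] 0.1
[-0.14, 0.08, 2.49] 0.1
[-0.14, 0.08, 2.49] 0.1
```

Emit:
drive_tool(motion=[{"offset": [-0.28, 0.16, 2], "spin": 0.3}, {"offset": [-0.28, 0.16, 2.5], "spin": 0.3}, {"offset": [0, 0, 3], "spin": 0}, {"offset": [0, 0, 2.4], "spin": 0}, {"offset": [0, 0, 0], "spin": 0}])

```text
time: 3.3
position: [0.5011, -0.1815, 0.1197]
eef_rot: [0.834, 0.552, -0.001, -0.002]
contact_force: [-0.7, -0.3, 0.1]
finger_gap: 0.0854
finger_force: 0.0
```

Emit:
drive_tool(motion=[{"offset": [0, 0, 0], "spin": 0}, {"offset": [0, 0, 0], "spin": 0}, {"offset": [0, 0, 0], "spin": 0}, {"offset": [0, 0, 0], "spin": 0}, {"offset": [0, 0, 0], "spin": 0}, {"offset": [0, 0, 0], "spin": 0}], gripper=0.0, grip_force=60)

```text
time: 4.05
position: [0.5024, -0.1821, 0.1227]
eef_rot: [0.834, 0.552, 0.0, 0.0]
contact_force: [0.2, 0.1, 5.2]
finger_gap: 0.0092
finger_force: 59.4
```

Emit:
drive_tool(motion=[{"offset": [0, 0, 0], "spin": 0}, {"offset": [0, 0, -1], "spin": 0}, {"offset": [0, 0, -1.5], "spin": 0}, {"offset": [0, 0, -1.5], "spin": 0}, {"offset": [0, 0, 0], "spin": 0}], gripper=0.0, grip_force=100)

```text
time: 4.68
position: [0.5027, -0.1823, 0.1641]
eef_rot: [0.834, 0.552, 0.001, 0.001]
contact_force: [-0.3, -0.3, -3.2]
finger_gap: 0.0087
finger_force: 97.7
```

```bash
cat >> h.py <<'E'
def knuckle(name):
    z=wgrab(name);d=z["d"];v,u=np.mgrid[:384,:512];x=(u-z["cx"])/z["fx"];y=(v-z["cy"])/z["fy"];r=np.hypot(x,y)+1e-9
    t=np.tan(np.minimum(r,1.4));P=np.stack([t*x/r*d,t*y/r*d,d],-1)@z["pose"][:3,:3].T+z["pose"][:3,3]
    return z,P
E
python3 - <<'E'
from h import *
z,P=knuckle("w5");T=z["tcp"];a=np.radians(toolyaw(z["q"]));print(T,np.degrees(a))
X=np.array([-np.sin(a),np.cos(a)]);Y=np.array([np.cos(a),np.sin(a)])
L=np.stack([(P[...,:2]-T[:2])@X,(P[...,:2]-T[:2])@Y,P[...,2]-T[2]],-1)*1e3
near=(abs(L[...,1])<20)&(L[...,0]>15)&(L[...,0]<80)
m=near&(L[...,2]>30)&(L[...,2]<42)&(L[...,0]<44);p=L[m];print("top",np.median(p[:,2]),len(p),cv2.minAreaRect(p[:,:2].astype(np.float32)))
m=near&(L[...,2]>8)&(L[...,2]<22)&(L[...,0]>44);p=L[m];print("kn",np.median(p[:,2]),len(p),p.min(0),p.max(0),cv2.minEnclosingCircle(p[:,:2].astype(np.float32)))
np.set_printoptions(linewidth=200)
rows(T*1e3,np.degrees(a),[390,155,T[2]*1e3],-47.6,16)
E
```

```text
[ 0.50272925 -0.18228129  0.16408653] -22.99766438522916
top 35.294227398154135 1629 ((29.400020599365234, 0.3751106262207031), (28.73296546936035, 10.118969917297363), 0.4024362564086914)
kn 13.140206280073855 1030 [44.00632811 -8.3222207   8.03326884] [66.67816529  9.17118225 15.50511144] ((55.31669235229492, 0.3671265244483948), 11.362508773803711)
[1.67, -1.47, -0.0] 1.5
[1.63, -1.52, -0.0] 1.5
[1.58, -1.56, -0.0] 1.5
[1.54, -1.6, -0.0] 1.5
[1.5, -1.64, -0.0] 1.5
[1.45, -1.68, -0.0] 1.5
[1.41, -1.72, -0.0] 1.5
[1.36, -1.76, -0.0] 1.5
[1.31, -1.79, -0.0] 1.5
[1.26, -1.83, -0.0] 1.5
[1.22, -1.86, -0.0] 1.5
[1.16, -1.89, -0.0] 1.5
[1.11, -1.92, -0.0] 1.5
[1.06, -1.95, -0.0] 1.5
[1.01, -1.98, -0.0] 1.5
[0.96, -2.01, -0.0] 1.5
```

Emit:
drive_tool(motion=[{"offset": [1.0, -0.8, 0], "spin": 1.5}, {"offset": [1.6, -1.5, 0], "spin": 1.5}, {"offset": [1.6, -1.6, 0], "spin": 1.5}, {"offset": [1.6, -1.6, 0], "spin": 1.5}, {"offset": [1.5, -1.6, 0], "spin": 1.5}, {"offset": [1.5, -1.7, 0], "spin": 1.5}, {"offset": [1.4, -1.7, 0], "spin": 1.5}, {"offset": [1.4, -1.8, 0], "spin": 1.5}])

```text
time: 5.72
position: [0.449, -0.0204, 0.1617]
eef_rot: [0.887, 0.461, -0.0, -0.0]
contact_force: [-0.2, -0.2, -2.4]
finger_gap: 0.009
finger_force: 97.6
```

Emit:
drive_tool(motion=[{"offset": [1.3, -1.8, 0], "spin": 1.5}, {"offset": [1.3, -1.8, 0], "spin": 1.5}, {"offset": [1.2, -1.9, 0], "spin": 1.5}, {"offset": [1.2, -1.9, 0], "spin": 1.5}, {"offset": [1.1, -1.9, 0], "spin": 1.5}, {"offset": [1.1, -1.9, 0], "spin": 1.5}, {"offset": [1.0, -2.0, 0], "spin": 1.5}, {"offset": [0.5, -1.0, 0], "spin": 1.5}])

```text
time: 6.72
position: [0.3957, 0.1378, 0.1618]
eef_rot: [0.93, 0.367, -0.0, -0.0]
contact_force: [0.5, 0.1, -3.4]
finger_gap: 0.0088
finger_force: 97.6
```

Emit:
drive_tool(motion=[{"offset": [0, 0, 0], "spin": 0}, {"offset": [0, 0, 0], "spin": 0}, {"offset": [0, 0, 0], "spin": 0}])

```text
time: 7.1
position: [0.3964, 0.1366, 0.1622]
eef_rot: [0.93, 0.366, -0.0, 0.0]
contact_force: [0.3, 0.8, -3.2]
finger_gap: 0.0091
finger_force: 97.6
```

Run:
```python
from h import *
z=wgrab("w6");T=z["tcp"]*1e3;y=toolyaw(z["q"]);print(T,y)
a=np.radians(-47.6);X=np.array([-np.sin(a),np.cos(a)]);Y=np.array([np.cos(a),np.sin(a)])
t=np.array([447.5,208.2])-57.7*X-.4*Y;print("target",t)
rows(T,y,[*t,T[2]],-47.6,2)
u=proj(z,[.4475,.2082,.137]).astype(int);u0=max(u[1]-45,0);print(u,u0)
c=cv2.resize(z["p"][u0:u0+120,u[0]-60:u[0]+60],None,fx=5,fy=5,interpolation=cv2.INTER_CUBIC);cv2.imwrite("pics/w6c.png",c[:,:,::-1])
```

```text
[396.37808994 136.56685001 162.19854525] -47.01632239760991
target [404.62140589 169.58813437]
[1.43, -0.93, -0.0] 0.3
[1.42, -0.93, -0.0] 0.3
[223  91] 46
```

View pics/w6c.png

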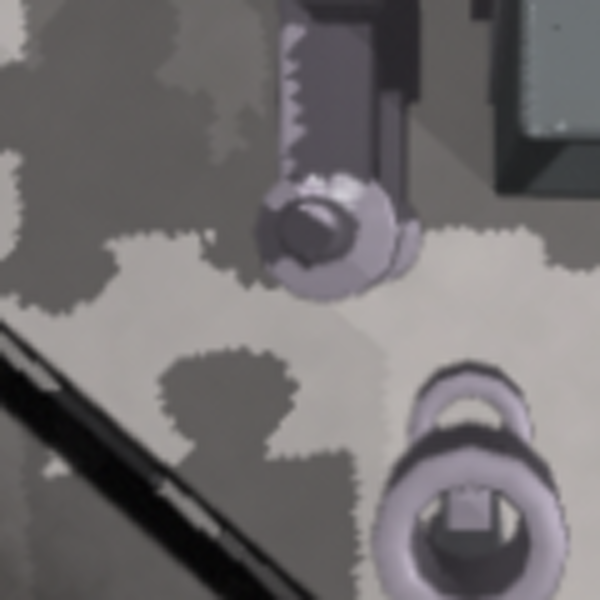

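Pin and knuckle are now in one picture: pin tip at crop (313,227), shoulder disc centred near (328,238), knuckle ring centred near (470,535). I'll compute the relative offset from the depth masks.

Run:
```python
from h import *
z=np.load("pics/w6.npz");d=z["d"];v,u=np.mgrid[:384,:512];x=(u-z["cx"])/z["fx"];y=(v-z["cy"])/z["fy"];r=np.hypot(x,y)+1e-9
t=np.tan(np.minimum(r,1.4));P=(np.stack([t*x/r*d,t*y/r*d,d],-1)@z["pose"][:3,:3].T+z["pose"][:3,3])*1e3
T=z["tcp"]*1e3;a=np.radians(toolyaw(z["q"]));X=np.array([-np.sin(a),np.cos(a)]);Y=np.array([np.cos(a),np.sin(a)])
def loc(p):return np.array([(p[:2]-T[:2])@X,(p[:2]-T[:2])@Y])
L=np.stack([(P[...,:2]-T[:2])@X,(P[...,:2]-T[:2])@Y,P[...,2]],-1)
R=(abs(P[...,0]-447)<25)&(abs(P[...,1]-207)<25)
m=R&(abs(P[...,2]-120)<4);p=L[m];print("shoulder local min/max",p.min(0),p.max(0),len(p),np.median(p[:,2]))
m=R&(P[...,2]>132)&(P[...,2]<143);p=L[m];print("pin",p.min(0),p.max(0),len(p),p.mean(0))
for uv in((226-.4,91.4-.4),(225.6,91.)):print("tip by eye",loc(onplane(z,uv,.138)*1e3))
m=(L[...,0]>46)&(L[...,0]<80)&(abs(L[...,1])<15)&(abs(L[...,2]-T[2]-13)<5);p=L[m];print("kn",p.min(0),p.max(0),len(p))
```

```text
shoulder local min/max [ 77.40353233 -25.67981624 116.32741461] [117.3277707    9.49796717 123.8674671 ] 1178 120.2601139937818
pin [ 82.58273791 -20.52806885 132.00495149] [119.6224469   9.1652716 142.7079114] 224 [104.55121111 -13.98231977 138.18745218]
tip by eye [ 86.53741884 -16.50754001]
tip by eye [ 86.53741884 -16.50754001]
kn [ 46.11423615  -8.1171544  170.21213638] [ 66.93835365   9.3503962  177.61456228] 991
```

Emit:
drive_tool(motion=[{"offset": [0.9, -0.55, 0], "spin": 0}, {"offset": [1.0, -0.6, 0], "spin": 0}, {"offset": [0.97, -0.56, 0], "spin": 0}, {"offset": [0, 0, 0], "spin": 0}, {"offset": [0, 0, 0.6], "spin": 0}, {"offset": [0, 0, 0.5], "spin": 0}, {"offset": [0, 0, 0], "spin": 0}, {"offset": [0, 0, 0], "spin": 0}])

```text
time: 8.15
position: [0.4056, 0.169, 0.1514]
eef_rot: [0.93, 0.366, 0.0, 0.0]
contact_force: [-0.2, 0.1, -3.3]
finger_gap: 0.0091
finger_force: 97.7
```

Run:
```python
from h import *
from cell import manip
a=np.radians(-47.016);X=np.array([-np.sin(a),np.cos(a)]);Y=np.array([np.cos(a),np.sin(a)])
s=manip.observe();e=np.array([396.378,136.567])+28.7*X-17.1*Y-s["position"][:2]*1e3
print("err local",e@X,e@Y,s["position"],toolyaw(s["eef_rot"]),s["contact_force"],s["ft_torque"])
```

```text
err local -0.15993432590454748 0.3259999530933111 [0.40560937 0.16899142 0.15139175] -47.007485481008686 [-0.23003106  0.07002651 -3.3003269 ] [ 0.04060579 -0.08187744 -0.02338638]
```

Emit:
drive_tool(motion=[{"offset": [-0.02, 0.03, 0.2], "spin": 0}, {"offset": [0, 0, 0.2], "spin": 0}, {"offset": [0, 0, 0.1], "spin": 0}, {"offset": [0, 0, 0.1], "spin": 0}, {"offset": [0, 0, 0.1], "spin": 0}, {"offset": [0, 0, 0], "spin": 0}])

```text
time: 8.9
position: [0.4056, 0.1687, 0.1442]
eef_rot: [0.93, 0.367, -0.0, 0.0]
contact_force: [0.5, -0.2, -2.9]
finger_gap: 0.0087
finger_force: 97.7
```

Emit:
drive_tool(motion=[{"offset": [0, 0, 0.1], "spin": 0}, {"offset": [0, 0, 0.1], "spin": 0}, {"offset": [0, 0, 0.1], "spin": 0}, {"offset": [0, 0, 0], "spin": 0}])

```text
time: 9.4
position: [0.4056, 0.1687, 0.1412]
eef_rot: [0.93, 0.367, -0.0, -0.0]
contact_force: [0.3, 0.5, -2.0]
finger_gap: 0.0087
finger_force: 97.7
```

Emit:
drive_tool(motion=[{"offset": [0, 0, 0.1], "spin": 0}, {"offset": [0, 0, 0.1], "spin": 0}, {"offset": [0, 0, 0.1], "spin": 0}, {"offset": [0, 0, 0.1], "spin": 0}, {"offset": [0, 0, 0], "spin": 0}])

```text
time: 10.02
position: [0.4056, 0.1687, 0.1372]
eef_rot: [0.93, 0.367, -0.0, 0.0]
contact_force: [-0.0, -0.2, -3.1]
finger_gap: 0.0089
finger_force: 97.7
```

Emit:
drive_tool(motion=[{"offset": [0, 0, 0.15], "spin": 0}, {"offset": [0, 0, 0.15], "spin": 0}, {"offset": [0, 0, 0.15], "spin": 0}, {"offset": [0, 0, 0.15], "spin": 0}, {"offset": [0, 0, 0.15], "spin": 0}, {"offset": [0, 0, 0], "spin": 0}])

```text
time: 10.78
position: [0.4056, 0.1687, 0.1297]
eef_rot: [0.93, 0.367, -0.0, -0.0]
contact_force: [-0.0, 0.2, -2.6]
finger_gap: 0.0087
finger_force: 97.7
```

Emit:
drive_tool(motion=[{"offset": [0, 0, 0.1], "spin": 0}, {"offset": [0, 0, 0.1], "spin": 0}, {"offset": [0, 0, 0.05], "spin": 0}, {"offset": [0, 0, 0.05], "spin": 0}, {"offset": [0, 0, 0], "spin": 0}])

```text
time: 11.4
position: [0.4056, 0.1687, 0.1268]
eef_rot: [0.93, 0.367, -0.0, -0.0]
contact_force: [0.1, 0.8, -2.1]
finger_gap: 0.0091
finger_force: 97.6
```

Emit:
drive_tool(motion=[{"offset": [0, 0, 0.04], "spin": 0}, {"offset": [0, 0, 0.04], "spin": 0}, {"offset": [0, 0, 0], "spin": 0}])

```text
time: 11.78
position: [0.4058, 0.1687, 0.1266]
eef_rot: [0.93, 0.367, 0.0, 0.0]
contact_force: [-4.4, -1.3, 5.4]
finger_gap: 0.0086
finger_force: 98.9
```

The knuckles are seated: TCP z 0.1266, with about 8 N of reaction. I'll ease off, release and lift.

Emit:
drive_tool(motion=[{"offset": [0, 0, -0.03], "spin": 0}, {"offset": [0, 0, 0], "spin": 0}, {"offset": [0, 0, 0], "spin": 0}, {"offset": [0, 0, 0], "spin": 0}, {"offset": [0, 0, 0], "spin": 0}, {"offset": [0, 0, 0], "spin": 0}], gripper=0.6, grip_force=30)

```text
time: 12.52
position: [0.4056, 0.1688, 0.1263]
eef_rot: [0.93, 0.367, -0.0, -0.0]
contact_force: [0.3, -0.5, -0.0]
finger_gap: 0.0511
finger_force: 0.0
```

Emit:
drive_tool(motion=[{"offset": [0, 0, -0.5], "spin": 0}, {"offset": [0, 0, -1.5], "spin": 0}, {"offset": [0, 0, -2.5], "spin": 0}, {"offset": [0, 0, -2.0], "spin": 0}, {"offset": [0, 0, 0], "spin": 0}, {"offset": [0, 0, 0], "spin": 0}, {"offset": [0, 0, 0], "spin": 0}])

```text
time: 13.4
position: [0.4054, 0.1687, 0.1905]
eef_rot: [0.93, 0.367, -0.001, -0.0]
contact_force: [0.1, 0.3, 0.1]
finger_gap: 0.0513
finger_force: 0.0
```

```bash
cat >> h.py <<'E'
def doortop(name,zlo=.150):
    z,P=knuckle(name);T=z["tcp"]*1e3;a=np.radians(toolyaw(z["q"]));P=P*1e3
    from math import hypot
    pv=np.array([447.9,207.3]);D=np.hypot(P[...,0]-pv[0],P[...,1]-pv[1])
    cx=np.array([np.cos(np.radians(42.4)),np.sin(np.radians(42.4))]);f=(P[...,:2]-[537,186.6])@cx
    m=(D<140)&(D>10)&(P[...,2]>zlo*1e3)&(P[...,2]<166)&(f<-47)
    p=P[m];r=cv2.minAreaRect(p[:,:2].astype(np.float32));l=cv2.fitLine(p[:,:2].astype(np.float32),cv2.DIST_HUBER,0,.01,.01).ravel()
    print("door",len(p),r,"line yaw",np.degrees(np.arctan2(l[1],l[0])),"z",np.percentile(p[:,2],[5,50,95]));return z,P
E
python3 - <<'E'
from h import *
z,P=doortop("w7");print(z["tcp"],toolyaw(z["q"]))
from cell import manip;s=manip.observe();print(s["q"],s["contact_force"])
cv2.imwrite("pics/w7c.png",cv2.resize(z["p"][60:384,130:390],None,fx=1.8,fy=1.8)[:,:,::-1])
E
```

```text
door 2342 ((444.23809814453125, 156.49429321289062), (85.4574203491211, 189.46823120117188), 89.64279174804688) line yaw 42.941578 z [156.59263348 159.89663625 162.02104919]
[0.40537005 0.1686753  0.19045406] -46.9976450704026
[ 3.36157058e-01 -4.06731610e-01  1.97451590e+00  1.80258403e-05
  1.57490013e+00  1.15640451e+00] [ 0.34762992 -0.3827635   0.29890756]
```

View pics/w7c.png

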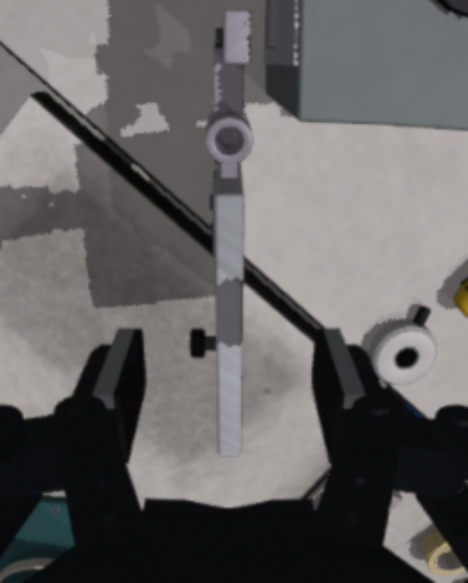

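The door hangs on its pins, with the knuckle and pin at crop (229,138). Its top runs straight down to (229,455) and the knob is at (200,343), so it is still about square to the front. Now I'll move to the outer side with the fingers shut.

Emit:
drive_tool(motion=[{"offset": [-1.3, -1.2, 0], "spin": 0}, {"offset": [-1.4, -1.3, 0], "spin": 0}, {"offset": [-1.4, -1.3, 0], "spin": 0}, {"offset": [-1.3, -1.2, 0], "spin": 0}, {"offset": [0, 0, 2.0], "spin": 0}, {"offset": [0, 0, 2.0], "spin": 0}, {"offset": [0, 0, 2.0], "spin": 0}, {"offset": [0, 0, 0], "spin": 0}], gripper=0.0)

```text
time: 14.45
position: [0.3315, 0.1681, 0.1291]
eef_rot: [0.93, 0.366, -0.002, 0.0]
contact_force: [0.6, 0.7, 0.1]
finger_gap: -0.0
finger_force: 0.0
```

```bash
cat >> h.py <<'E'
def push(th0,th1,n,s,R=112.,z=None,pv=(447.9,207.3)):
    """rows for finger at door y = 72-R, offset s outside mid plane; th = opening deg (door yaw=42.9-th)"""
    from cell import manip
    o=manip.observe();p=o["position"]*1e3;yw=toolyaw(o["eef_rot"]);print(p,yw,o["contact_force"])
    a0=np.radians(yw)
    for i in range(1,n+1):
        t=42.9-(th0+(th1-th0)*i/n);a=np.radians(t)
        X=np.array([-np.sin(a),np.cos(a)]);Y=np.array([np.cos(a),np.sin(a)])
        q=np.array(pv)-R*X-s*Y;d=(q-p[:2])/10;ar=np.radians(yw)
        y=np.array([np.cos(ar),np.sin(ar)]);x=np.array([-y[1],y[0]])
        print(round(42.9-t,1),[round(float(d@x),2),round(float(d@y),2),0],round(-(t-yw),1));p=np.r_[q,p[2]];yw=t
E
python3 - <<'E'
from h import *
push(90,90,1,24);print();push(90,80,1,22)
E
```

```text
[331.51320605 168.09008253 129.07742269] -47.0140193236392 [0.62739256 0.65490259 0.07519602]
90.0 [-0.01, 2.65, 0] 0.1

[331.51320605 168.09008253 129.07742269] -47.0140193236392 [0.62739256 0.65490259 0.07519602]
80.0 [-0.22, 4.83, 0] -9.9
```

Emit:
drive_tool(motion=[{"offset": [0, 1.0, 0], "spin": 0}, {"offset": [0, 1.0, 0], "spin": 0}, {"offset": [0, 0.5, 0], "spin": 0}, {"offset": [0, 0.1, 0], "spin": 0}, {"offset": [0, 0, 0], "spin": 0}])

```text
time: 15.08
position: [0.3498, 0.1494, 0.1314]
eef_rot: [0.93, 0.366, 0.0, -0.0]
contact_force: [-0.8, -0.3, 0.4]
finger_gap: 0.0001
finger_force: 0.0
```

Run:
```python
from h import *
push(90,66,8,22)
```

```text
[349.80324892 149.44100939 131.38469421] -47.009237446675414 [-0.75306142 -0.33651968  0.40997581]
87.0 [-0.18, 0.83, 0] -2.9
84.0 [-0.1, 0.59, 0] -3.0
81.0 [-0.1, 0.59, 0] -3.0
78.0 [-0.1, 0.59, 0] -3.0
75.0 [-0.1, 0.59, 0] -3.0
72.0 [-0.1, 0.59, 0] -3.0
69.0 [-0.1, 0.59, 0] -3.0
66.0 [-0.1, 0.59, 0] -3.0
```

Emit:
drive_tool(motion=[{"offset": [-0.1, 0.6, 0], "spin": -3}, {"offset": [-0.1, 0.6, 0], "spin": -3}, {"offset": [-0.1, 0.59, 0], "spin": -3}, {"offset": [-0.1, 0.59, 0], "spin": -3}, {"offset": [-0.1, 0.59, 0], "spin": -3}, {"offset": [-0.1, 0.59, 0], "spin": -3}, {"offset": [-0.1, 0.59, 0], "spin": -3}, {"offset": [-0.1, 0.59, 0], "spin": -3}])

```text
time: 16.08
position: [0.3829, 0.1152, 0.1314]
eef_rot: [0.833, 0.553, 0.0, -0.0]
contact_force: [0.7, -0.5, 0.8]
finger_gap: -0.0001
finger_force: 0.1
```

Emit:
drive_tool(motion=[{"offset": [-0.1, 0.59, 0], "spin": -3}, {"offset": [-0.1, 0.59, 0], "spin": -3}, {"offset": [-0.1, 0.59, 0], "spin": -3}, {"offset": [-0.1, 0.59, 0], "spin": -3}])

```text
time: 16.58
position: [0.404, 0.104, 0.1314]
eef_rot: [0.771, 0.637, 0.0, -0.0]
contact_force: [-0.9, -0.0, -0.0]
finger_gap: 0.0002
finger_force: 0.1
```

Run:
```python
from h import *
z,P=doortop("w8",.148);push(54,30,8,22)
```

```text
door 7179 ((470.1312561035156, 121.40292358398438), (96.14752197265625, 124.71549224853516), 59.01764678955078) line yaw 73.12898 z [150.5455302  160.14448946 162.33217031]
[404.41811651 103.75885537 131.3554691 ] -10.730045013760783 [-0.87708758  0.45450671 -0.9079621 ]
51.0 [-0.31, 0.66, 0] -2.6
48.0 [-0.1, 0.59, 0] -3.0
45.0 [-0.1, 0.59, 0] -3.0
42.0 [-0.1, 0.59, 0] -3.0
39.0 [-0.1, 0.59, 0] -3.0
36.0 [-0.1, 0.59, 0] -3.0
33.0 [-0.1, 0.59, 0] -3.0
30.0 [-0.1, 0.59, 0] -3.0
```

```bash
cat >> h.py <<'E'
def angle(name,grab=True):
    if grab: z,P=knuckle(name)
    pv=np.array([447.9,207.3]);P=P*1e3;dx=P[...,:2]-pv;D=np.hypot(*np.moveaxis(dx,-1,0))
    m=(D>20)&(D<85)&(P[...,2]>156)&(P[...,2]<163.2)
    th=(np.degrees(np.arctan2(dx[...,1],dx[...,0]))-(42.9+180))%360  # 0 = open 90
    th=th[m];h,e=np.histogram(th,bins=np.arange(0,366,6));print([(int(e[i]),int(h[i])) for i in np.argsort(-h)[:8] if h[i]>5])
E
python3 - <<'E'
from h import *
angle("w9")
E
```

```text
[(30, 1991), (36, 1274), (24, 496), (42, 179), (96, 155), (144, 101), (102, 79), (108, 79)]
```

The door follows the finger and is now about 55° open.

Emit:
drive_tool(motion=[{"offset": [-0.2, 0.62, 0], "spin": -2.7}, {"offset": [-0.15, 0.59, 0], "spin": -3}, {"offset": [-0.1, 0.59, 0], "spin": -3}, {"offset": [-0.1, 0.59, 0], "spin": -3}, {"offset": [-0.1, 0.59, 0], "spin": -3}, {"offset": [-0.1, 0.59, 0], "spin": -3}, {"offset": [-0.1, 0.59, 0], "spin": -3}, {"offset": [-0.1, 0.59, 0], "spin": -3}])

```text
time: 17.68
position: [0.4507, 0.094, 0.1314]
eef_rot: [0.624, 0.781, 0.0, -0.0]
contact_force: [1.0, 0.1, -0.1]
finger_gap: 0.0006
finger_force: 0.1
```

Emit:
drive_tool(motion=[{"offset": [-0.1, 0.59, 0], "spin": -3}, {"offset": [-0.1, 0.59, 0], "spin": -3}, {"offset": [-0.1, 0.59, 0], "spin": -3}, {"offset": [-0.05, 0.3, 0], "spin": -1.5}, {"offset": [-0.05, 0.3, 0], "spin": -1.5}, {"offset": [0, 0, 0], "spin": 0}])

```text
time: 18.42
position: [0.4745, 0.0971, 0.1313]
eef_rot: [0.54, 0.842, -0.0, -0.0]
contact_force: [-0.0, 0.2, 0.4]
finger_gap: 0.0
finger_force: 0.1
```

Run:
```python
from h import *
angle("w10");push(18,6,8,22)
```

```text
[(66, 2040), (72, 1279), (60, 464), (78, 222), (96, 175), (102, 80), (150, 68), (108, 64)]
[474.4123525   97.02805849 131.27720852] 24.66964270321586 [ 0.43933934 -0.05164963 -0.33580124]
16.5 [-0.13, 0.33, 0] -1.7
15.0 [-0.05, 0.29, 0] -1.5
13.5 [-0.05, 0.29, 0] -1.5
12.0 [-0.05, 0.29, 0] -1.5
10.5 [-0.05, 0.29, 0] -1.5
9.0 [-0.05, 0.29, 0] -1.5
7.5 [-0.05, 0.29, 0] -1.5
6.0 [-0.05, 0.29, 0] -1.5
```

Emit:
drive_tool(motion=[{"offset": [-0.1, 0.3, 0], "spin": -1.5}, {"offset": [-0.05, 0.3, 0], "spin": -1.5}, {"offset": [-0.05, 0.3, 0], "spin": -1.5}, {"offset": [-0.05, 0.3, 0], "spin": -1.5}, {"offset": [-0.05, 0.3, 0], "spin": -1.5}, {"offset": [-0.05, 0.3, 0], "spin": -1.5}, {"offset": [-0.05, 0.3, 0], "spin": -1.5}, {"offset": [0, 0, 0], "spin": 0}])

```text
time: 19.48
position: [0.4948, 0.1038, 0.1312]
eef_rot: [0.46, 0.888, -0.0, -0.0]
contact_force: [-0.3, -0.4, 0.3]
finger_gap: -0.0001
finger_force: 0.1
```

Emit:
drive_tool(motion=[{"offset": [-0.02, 0.15, 0], "spin": -0.75}, {"offset": [-0.02, 0.15, 0], "spin": -0.75}, {"offset": [-0.02, 0.15, 0], "spin": -0.75}, {"offset": [-0.02, 0.1, 0], "spin": -0.5}, {"offset": [0, 0, 0], "spin": 0}])

```text
time: 20.1
position: [0.4997, 0.1063, 0.1313]
eef_rot: [0.439, 0.899, -0.0, -0.0]
contact_force: [-0.9, -1.5, 0.1]
finger_gap: 0.0004
finger_force: 0.1
```

Run:
```python
from h import *
angle("w11");push(4,0,8,22)
```

```text
[(78, 1768), (84, 1648), (90, 359), (72, 229), (96, 191), (102, 71), (150, 56), (108, 50)]
[499.63550565 106.32855589 131.29392096] 37.951254823865746 [-0.67705251 -0.41438089  0.84572136]
3.5 [-0.11, 0.21, 0] -1.4
3.0 [-0.02, 0.1, 0] -0.5
2.5 [-0.02, 0.1, 0] -0.5
2.0 [-0.02, 0.1, 0] -0.5
1.5 [-0.02, 0.1, 0] -0.5
1.0 [-0.02, 0.1, 0] -0.5
0.5 [-0.02, 0.1, 0] -0.5
0.0 [-0.02, 0.1, 0] -0.5
```

Emit:
drive_tool(motion=[{"offset": [-0.05, 0.1, 0], "spin": -0.7}, {"offset": [-0.02, 0.08, 0], "spin": -0.4}, {"offset": [0, 0, 0], "spin": 0}])

```text
time: 20.52
position: [0.5015, 0.1069, 0.1313]
eef_rot: [0.43, 0.903, -0.0, -0.0]
contact_force: [0.2, -0.4, -1.0]
finger_gap: 0.0002
finger_force: 0.1
```

Emit:
drive_tool(motion=[{"offset": [-0.02, 0.08, 0], "spin": -0.4}, {"offset": [0, 0, 0], "spin": 0}])

```text
time: 20.78
position: [0.5022, 0.1072, 0.1313]
eef_rot: [0.427, 0.904, 0.0, -0.0]
contact_force: [-0.4, 0.5, -1.1]
finger_gap: 0.0002
finger_force: 0.1
```

Emit:
drive_tool(motion=[{"offset": [0, 0.08, 0], "spin": -0.4}, {"offset": [0, 0.08, 0], "spin": -0.4}, {"offset": [0, 0, 0], "spin": 0}])

```text
time: 21.15
position: [0.5035, 0.1083, 0.1313]
eef_rot: [0.421, 0.907, -0.0, -0.0]
contact_force: [-0.3, 0.4, 0.6]
finger_gap: 0.0
finger_force: 0.1
```

Emit:
drive_tool(motion=[{"offset": [0, 0.08, 0], "spin": -0.4}, {"offset": [0, 0, 0], "spin": 0}])

```text
time: 21.4
position: [0.5041, 0.1088, 0.1313]
eef_rot: [0.417, 0.909, -0.0, -0.0]
contact_force: [-0.3, -0.2, -0.2]
finger_gap: 0.0003
finger_force: 0.1
```

```bash
cat >> h.py <<'E'
def shut(name):
    z,P=knuckle(name);P=P*1e3;c=np.radians(42.4);cx=np.array([np.cos(c),np.sin(c)]);cy=np.array([-cx[1],cx[0]])
    e=P[...,:2]-[537,186.6];f=e@cx;g=e@cy
    m=(P[...,2]>152)&(P[...,2]<163.2)&(f<-38)&(f>-75)&(g<62)&(g>-60)
    for lo in range(-60,60,15):
        k=m&(g>=lo)&(g<lo+15)
        if k.sum()>8: print(lo,k.sum(),np.round(np.percentile(f[k],[5,50,95]),1),round(float(np.median(P[...,2][k])),1))
    r=(P[...,2]>163.5)&(P[...,2]<167)&(f<-20)&(abs(g)<50)&(f>-60)
    print("roof front edge",np.percentile(f[r],[1,3]),"T",z["tcp"],toolyaw(z["q"]))
E
python3 -c "
from h import *
shut('w12')"
```

```text
-45 328 [-62.7 -57.3 -53.2] 159.4
-30 998 [-73.  -59.8 -52. ] 159.6
-15 830 [-61.  -56.4 -43.3] 160.0
0 949 [-60.  -55.5 -43.4] 160.5
15 1063 [-58.9 -54.4 -43.4] 160.9
30 1173 [-58.1 -53.6 -43.4] 161.3
45 1168 [-57.1 -52.3 -43.1] 161.5
roof front edge [-43.18207801 -42.79441489] T [0.50407949 0.10879922 0.13126813] 40.66662189381138
```

Emit:
drive_tool(motion=[{"offset": [0, 0.08, 0], "spin": -0.4}, {"offset": [0, 0.05, 0], "spin": -0.2}, {"offset": [0, 0, 0], "spin": 0}])

```text
time: 21.82
position: [0.5051, 0.1096, 0.1313]
eef_rot: [0.413, 0.911, 0.0, 0.0]
contact_force: [-0.5, -0.4, 0.8]
finger_gap: -0.0001
finger_force: 0.1
```

Emit:
drive_tool(motion=[{"offset": [0, 0.06, 0], "spin": -0.3}, {"offset": [0, 0, 0], "spin": 0}])

```text
time: 22.08
position: [0.5055, 0.11, 0.1313]
eef_rot: [0.41, 0.912, -0.0, 0.0]
contact_force: [-0.2, 0.4, 0.1]
finger_gap: -0.0001
finger_force: 0.1
```

Emit:
drive_tool(motion=[{"offset": [0, 0.06, 0], "spin": -0.3}, {"offset": [0, 0, 0], "spin": 0}])

```text
time: 22.32
position: [0.5059, 0.1104, 0.1313]
eef_rot: [0.408, 0.913, -0.0, -0.0]
contact_force: [0.0, -0.8, 1.0]
finger_gap: -0.0001
finger_force: 0.4
```

Emit:
drive_tool(motion=[{"offset": [0, 0.06, 0], "spin": -0.3}, {"offset": [0, 0, 0], "spin": 0}])

```text
time: 22.58
position: [0.5062, 0.1105, 0.1312]
eef_rot: [0.405, 0.914, -0.001, -0.0]
contact_force: [-3.8, -4.5, 0.7]
finger_gap: -0.0002
finger_force: 2.8
```

Emit:
drive_tool(motion=[{"offset": [0, 0.06, 0], "spin": 0}, {"offset": [0, 0, 0], "spin": 0}])

```text
time: 22.82
position: [0.5063, 0.1106, 0.1313]
eef_rot: [0.406, 0.914, -0.001, -0.0]
contact_force: [-6.9, -7.9, 2.8]
finger_gap: 0.0002
finger_force: 5.5
```

```bash
python3 -c "
from h import *
shut('w13')"
```

```text
-45 296 [-59.9 -54.6 -50.5] 159.4
-30 1076 [-73.  -58.2 -49.9] 159.5
-15 817 [-59.1 -54.6 -43.6] 160.1
0 921 [-58.4 -54.  -48.8] 160.5
15 1064 [-57.7 -53.1 -43.3] 160.9
30 1159 [-57.2 -52.7 -43.4] 161.3
45 1178 [-56.5 -51.8 -43.1] 161.5
roof front edge [-43.23148529 -42.84413898] T [0.50628071 0.110603   0.13125454] 42.148695414264374
```

The door is on the rubber at about 10 N. I'll back off gently.

Emit:
drive_tool(motion=[{"offset": [0, -0.06, 0], "spin": 0}, {"offset": [0, -0.06, 0], "spin": 0}, {"offset": [0, -0.2, 0], "spin": 0}, {"offset": [0, -0.6, 0], "spin": 0}, {"offset": [0, -1.5, 0], "spin": 0}, {"offset": [0, -1.5, 0], "spin": 0}, {"offset": [0, 0, -3], "spin": 0}, {"offset": [0, 0, -3], "spin": 0}])

```text
time: 23.88
position: [0.4769, 0.0841, 0.1921]
eef_rot: [0.406, 0.914, -0.0, -0.0]
contact_force: [-0.2, -0.4, -0.4]
finger_gap: -0.0003
finger_force: 0.0
```

Emit:
drive_tool(motion=[{"offset": [0, 0, -3], "spin": 0}, {"offset": [0, 0, 0], "spin": 0}, {"offset": [0, 0, 0], "spin": 0}, {"offset": [0, 0, 0], "spin": 0}, {"offset": [0, 0, 0], "spin": 0}])

```text
time: 24.5
position: [0.4775, 0.0848, 0.2206]
eef_rot: [0.406, 0.914, -0.0, -0.0]
contact_force: [-0.4, 0.0, -0.3]
finger_gap: -0.0001
finger_force: 0.0
```

```bash
python3 -c "
from h import *
shut('w14')
z=np.load('pics/w14.npz');cv2.imwrite('pics/w14c.png',cv2.resize(z['p'],None,fx=1.5,fy=1.5)[:,:,::-1])"
```

```text
-60 308 [-64.  -56.  -42.9] 157.4
-45 270 [-63.5 -59.  -43.3] 158.4
-30 296 [-62.3 -58.1 -43.2] 159.0
-15 318 [-61.3 -56.9 -43.4] 159.4
0 346 [-60.5 -56.3 -43.3] 159.9
15 358 [-59.3 -55.1 -43.4] 160.6
30 372 [-58.4 -54.1 -43.4] 160.9
45 374 [-57.5 -53.3 -43.2] 161.2
roof front edge [-43.24063793 -42.87357918] T [0.47752091 0.08481979 0.22063437] 42.15060971513049
```

View pics/w14c.png

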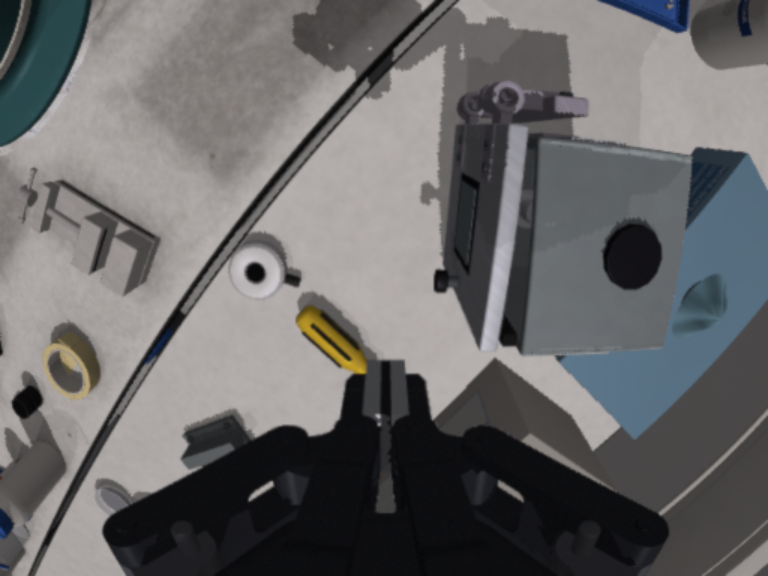

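The last view shows the door closed, knuckles on their pins at (507,97), but the free edge at (490,345) sits a few mm off the strip (slope 0.063 rad). It rebounded as I backed off. I'll nudge it again and retreat very slowly.

Emit:
drive_tool(motion=[{"offset": [0, 0, 3], "spin": 0}, {"offset": [0, 0, 3], "spin": 0}, {"offset": [0, 0, 3], "spin": 0}, {"offset": [0, 1.5, 0], "spin": 0}, {"offset": [0, 1.2, 0], "spin": 0}, {"offset": [0, 0.5, 0], "spin": 0}, {"offset": [0, 0.1, 0], "spin": 0}, {"offset": [0, 0, 0], "spin": 0}])

```text
time: 25.55
position: [0.5023, 0.107, 0.1316]
eef_rot: [0.405, 0.914, 0.0, 0.0]
contact_force: [-0.1, 0.2, -0.1]
finger_gap: -0.0002
finger_force: 0.0
```

Emit:
drive_tool(motion=[{"offset": [0, 0.07, 0], "spin": 0}, {"offset": [0, 0.07, 0], "spin": 0}, {"offset": [0, 0.07, 0], "spin": 0}, {"offset": [0, 0.07, 0], "spin": 0}, {"offset": [0, 0.05, 0], "spin": 0}, {"offset": [0, 0.05, 0], "spin": 0}, {"offset": [0, 0, 0], "spin": 0}])

```text
time: 26.42
position: [0.5051, 0.1096, 0.1313]
eef_rot: [0.405, 0.914, -0.0, -0.0]
contact_force: [0.5, -0.3, 1.0]
finger_gap: 0.0001
finger_force: 0.1
```

Emit:
drive_tool(motion=[{"offset": [0, 0.04, 0], "spin": 0}, {"offset": [0, 0.03, 0], "spin": 0}, {"offset": [0, 0.03, 0], "spin": 0}, {"offset": [0, 0, 0], "spin": 0}, {"offset": [0, 0, 0], "spin": 0}])

```text
time: 27.05
position: [0.5058, 0.1103, 0.1313]
eef_rot: [0.405, 0.914, -0.0, -0.0]
contact_force: [0.2, 0.2, -0.7]
finger_gap: -0.0003
finger_force: 0.1
```

Emit:
drive_tool(motion=[{"offset": [0, 0.04, 0], "spin": 0}, {"offset": [0, 0, 0], "spin": 0}, {"offset": [0, 0, 0], "spin": 0}])

```text
time: 27.42
position: [0.506, 0.1105, 0.1313]
eef_rot: [0.406, 0.914, -0.0, -0.0]
contact_force: [-1.3, -2.4, 0.3]
finger_gap: -0.0
finger_force: 1.4
```

Emit:
drive_tool(motion=[{"offset": [0, -0.01, 0], "spin": 0}, {"offset": [0, -0.01, 0], "spin": 0}, {"offset": [0, -0.01, 0], "spin": 0}, {"offset": [0, -0.01, 0], "spin": 0}, {"offset": [0, -0.01, 0], "spin": 0}, {"offset": [0, -0.01, 0], "spin": 0}, {"offset": [0, -0.01, 0], "spin": 0}, {"offset": [0, -0.01, 0], "spin": 0}])

```text
time: 28.42
position: [0.5055, 0.11, 0.1313]
eef_rot: [0.406, 0.914, 0.0, 0.0]
contact_force: [-0.5, -0.6, -0.3]
finger_gap: -0.0004
finger_force: 0.0
```

Emit:
drive_tool(motion=[{"offset": [0, -0.02, 0], "spin": 0}, {"offset": [0, -0.02, 0], "spin": 0}, {"offset": [0, -0.05, 0], "spin": 0}, {"offset": [0, -0.1, 0], "spin": 0}, {"offset": [0, -0.3, 0], "spin": 0}, {"offset": [0, -1.2, 0], "spin": 0}, {"offset": [0, -1.2, 0], "spin": 0}, {"offset": [0, -1.2, 0], "spin": 0}])

```text
time: 29.42
position: [0.4744, 0.0819, 0.1314]
eef_rot: [0.406, 0.914, 0.0, 0.0]
contact_force: [-0.8, 0.4, 0.8]
finger_gap: 0.0002
finger_force: 0.0
```

Emit:
drive_tool(motion=[{"offset": [0, 0, -3], "spin": 0}, {"offset": [0, 0, -3], "spin": 0}, {"offset": [0, 0, -3], "spin": 0}, {"offset": [0, 0, 0], "spin": 0}, {"offset": [0, 0, 0], "spin": 0}, {"offset": [0, 0, 0], "spin": 0}])

```text
time: 30.18
position: [0.4747, 0.0824, 0.2203]
eef_rot: [0.406, 0.914, -0.0, -0.001]
contact_force: [0.4, 0.3, -0.1]
finger_gap: 0.0
finger_force: 0.0
```

```bash
python3 -c "
from h import *
shut('w15')"
```

```text
-60 290 [-62.  -54.2 -43. ] 157.3
-45 262 [-61.5 -57.4 -51.8] 158.4
-30 286 [-60.8 -56.8 -43.7] 158.9
-15 321 [-60.4 -56.  -43.3] 159.4
0 342 [-59.4 -55.1 -43.3] 160.0
15 362 [-58.8 -54.6 -43.4] 160.5
30 381 [-57.9 -53.7 -43.3] 161.0
45 376 [-57.1 -52.7 -43.1] 161.3
roof front edge [-43.37821216 -42.96956494] T [0.47474424 0.08239977 0.22030099] 42.1493829656314
```

Emit:
drive_tool(motion=[{"offset": [0, 0, 0], "spin": 0}, {"offset": [0, 0, 0], "spin": 0}, {"offset": [0, 0, 0], "spin": 0}, {"offset": [0, 0, 0], "spin": 0}, {"offset": [0, 0, 0], "spin": 0}, {"offset": [0, 0, 0], "spin": 0}, {"offset": [0, 0, 0], "spin": 0}, {"offset": [0, 0, 0], "spin": 0}])

```text
time: 31.22
position: [0.4752, 0.0825, 0.2213]
eef_rot: [0.406, 0.914, 0.0, 0.0]
contact_force: [0.2, -0.0, 0.4]
finger_gap: -0.0001
finger_force: 0.0
```

Run:
```python
from h import *
shut('w16')
# door-to-buffer gap: strip (top z ~?) visible points in front of the chamber near -y edge
z=np.load('pics/w16.npz');d=z["d"];v,u=np.mgrid[:384,:512];x=(u-z["cx"])/z["fx"];y=(v-z["cy"])/z["fy"];r=np.hypot(x,y)+1e-9
t=np.tan(np.minimum(r,1.4));P=(np.stack([t*x/r*d,t*y/r*d,d],-1)@z["pose"][:3,:3].T+z["pose"][:3,3])*1e3
c=np.radians(42.4);cx=np.array([np.cos(c),np.sin(c)]);cy=np.array([-cx[1],cx[0]]);e=P[...,:2]-[537,186.6];f=e@cx;g=e@cy
m=(g<-42)&(g>-60)&(f>-54)&(f<-42)&(P[...,2]<160)&(P[...,2]>20)
p=np.c_[f[m],g[m],P[...,2][m]];print(len(p));h=np.histogram(p[:,2],bins=range(20,161,10));print(h[0])
k=(p[:,2]>135)&(p[:,2]<152);print(np.percentile(p[k],[2,50,98],axis=0))
```

```text
-60 289 [-62.1 -54.2 -42.7] 157.4
-45 264 [-61.5 -57.3 -43.2] 158.3
-30 287 [-60.8 -56.7 -51. ] 158.8
-15 323 [-60.3 -55.8 -43.4] 159.4
0 334 [-59.4 -55.2 -43.3] 160.0
15 360 [-58.8 -54.6 -43.1] 160.4
30 373 [-58.  -53.8 -43.4] 160.9
45 378 [-57.1 -52.9 -43.1] 161.2
roof front edge [-43.28620443 -42.92267625] T [0.47518924 0.0825439  0.22131817] 42.15428497503352
174
[  0   0   0   0   0   0   0   0   0   0   0   7  24 143]
[[-49.76202199 -47.99280865 136.93398954]
 [-45.52784641 -47.25018208 145.8423617 ]
 [-43.23677702 -46.70563958 151.37447453]]
```

```bash
python3 -c "
from cell import manip
print(manip.job_done())"
```

```text
the job is handed in; nothing more can be done
None
```

The door is back on both hinge pins, fully home, and swung shut to within about 1 mm of the rubber strip (touching, as far as the camera can tell); I handed the job in at about 31 s, and the highest force I read was about 11 N, against the strip.

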